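Bring the red jam to the front of the breakfast carousel

ROBOT

A 7-joint arm with a two-finger parallel gripper is mounted at the origin on the work surface. World frame = base frame: x ahead of the robot, y to its left, z up, the work surface at z = 0. Lengths are in m, angles in rad, forces in N, time in s.
With the tool pointing down it reaches from about 0.4 to 0.9 m from the base axis. Payload 5.5 kg.
Tool frame: the origin (TCP) lies midway between the tips of the shut fingers; the grasp point (between the pads) lies 19 mm behind it; z points along the fingers, y is the line along which they close (so a half turn about z gives the same grasp; the last joint's range is limited). The gripper opens to 92 mm and grips with 3 to 60 N. Pads are 19 mm wide; open, the fingers measure 130 mm over their backs; the gripper's body (75 mm by 190 mm) begins 47 mm behind the grasp point.
Start: joints at [1.552, 0.501, -0.427, 1.55, 0.221, 1.138, -0.21], TCP at [0.181, -0.624, 0.227] pointing down, gripper open.
Joint ranges: [-2.88, 2.88], [-0.31, 2.03], [-1.54, 1.56], [0.2, 2.42], [-1.41, 4.55], [0.19, 2.02], [-2.57, 2.57]. Speed limits (rad/s): [2.57, 2.57, 3.14, 3.14, 3.14, 3.14, 3.14].

INTERFACE

Orientations are given as a rotation vector (axis times angle).
In Python, from cell import robot gives the robot as it stands.
- The arm moves only by the tool run_rows, called after "Emit:" by a JSON object that holds its "name" and its "arguments". Schema: {"type":"object","properties":{"rows":{"type":"object","properties":{"tx":{"type":"array","items":{"type":"number"},"minItems":1,"maxItems":10},"ty":{"type":"array","items":{"type":"number"},"minItems":1,"maxItems":10},"tz":{"type":"array","items":{"type":"number"},"minItems":1,"maxItems":10},"wx":{"type":"array","items":{"type":"number"},"minItems":1,"maxItems":10},"wy":{"type":"array","items":{"type":"number"},"minItems":1,"maxItems":10},"wz":{"type":"array","items":{"type":"number"},"minItems":1,"maxItems":10},"aperture":{"type":"array","items":{"type":"number"},"minItems":1,"maxItems":10}},"additionalProperties":false,"required":["tx","ty","tz","wx","wy","wz","aperture"]},"clamp_n":{"type":"number"},"only":{"type":"string"},"quiet":{"type":"boolean"},"lines":{"type":"string"}},"required":["rows"],"additionalProperties":false}. rows is an object with one list for each field, all of the same length, 1 to 10, a row being the entries at one place: tx, ty, tz (the shift in m), wx, wy, wz (a rotation vector in rad), aperture (the finger opening in m); each row is the pose to reach, as a shift and turn from the pose commanded when the call began, along the tool's axes at that moment; what a row does not reach only later rows make up. A row lasts 1/12 s, in which the tool goes at most 0.0417 m and 0.125 rad, less where a joint would pass 70% of its speed; a pose out of reach is approached as far as the arm can. The fingers move at their own pace and stop on an object; clamp_n is the grip in N (left out, the last holds). Time passes only in rows, so rows that do not move let the fingers close. The tool returns the time, the measured TCP pose, the force, the opening and the grip force at its end. only (a regular expression) keeps the lines of the reply that match it, lines (a string "A,B") keeps lines A to B, and quiet returns only ok. Input that does not fit is refused with a message, and nothing moves.
- robot.read_state(): the state, without advancing time (a new reading comes with each control period).
- robot.capture(name): name is "side" or "top"; returns a dict with "color" (384x512x3 uint8, blue, green, red), "intrinsics" (3x3 intrinsics, pixels), "extrinsics" (4x4, takes a point from camera to world coordinates). Camera axes: x right, y down, z forward; pixel columns grow to the right and rows downward; lengths in m; the calibration is good to about 2 mm. A picture is of the moment at which its call begins. There is no depth.
- robot.job_done(): hands the job in; it is judged then, once.
The state is a dict: "time": time; "q": joint angles; "dq": joint speeds; "joint_efforts": joint torques, N m; "eef_pos": TCP position; "ee_rot": TCP orientation; "ft_force": force on the tool from outside, world axes, zero at the start; "ft_torque": the same for the moment, N m; "width": finger opening in m; "grip_force": force on a finger pad.
Only numpy, scipy, OpenCV 4.12 (cv2) and the standard library are available. Lean on these libraries where they do the work, as an engineer would, in place of code of your own. Each camera call takes 0.05 s, during which the arm holds its last target. There are 200 camera calls.

TASK

Turn the jam carousel by gently pushing the black pegs on its rim with a fingertip until the jar with the red lid stands at the front, in line with the brass arrow on the base, and leave it at rest there. Do not touch, lift or tip any of the jars, and leave everything else on the buffet where it is.

Things in the scene. Friction and masses are not known exactly. Their poses are not given: they have to be found in the camera images.
- carousel: Fixed dark-wood base of the table carousel (lazy Susan); origin on the counter, on the axis of rotation. Its -x axis points to its FRONT, where a tongue 60 mm wide, 10 mm high, sticks out under the platter to 225 mm from the axis, with a flat brass arrow on it. Place and front direction differ from run to run; the base never moves
- front_mark (a point): tip of the flat brass arrow on the tongue, 165 mm from the axis, 11 mm above the counter; the line from the axis through it is 'front'
- platter (a joint): angle (rad) of the round light-wood platter on the base, grows anticlockwise seen from above. Platter radius 155 mm, top 40 mm above the counter, brass knob on the axis up to 74 mm above the counter. Turns endlessly both ways with light friction (about 1 N at a peg); stops at once when no longer pushed, no springing back
- peg0 (a point): centre of the top of upright black peg 0: six round pegs, 18 mm diameter, stand 35 mm above the platter (top 75 mm above the counter) on a circle of radius 135 mm, every 60 degrees, fixed to the platter and turning with it
- peg1 (a point): centre of the top of upright black peg 1: six round pegs, 18 mm diameter, stand 35 mm above the platter (top 75 mm above the counter) on a circle of radius 135 mm, every 60 degrees, fixed to the platter and turning with it
- peg2 (a point): centre of the top of upright black peg 2: six round pegs, 18 mm diameter, stand 35 mm above the platter (top 75 mm above the counter) on a circle of radius 135 mm, every 60 degrees, fixed to the platter and turning with it
- peg3 (a point): centre of the top of upright black peg 3: six round pegs, 18 mm diameter, stand 35 mm above the platter (top 75 mm above the counter) on a circle of radius 135 mm, every 60 degrees, fixed to the platter and turning with it
- peg4 (a point): centre of the top of upright black peg 4: six round pegs, 18 mm diameter, stand 35 mm above the platter (top 75 mm above the counter) on a circle of radius 135 mm, every 60 degrees, fixed to the platter and turning with it
- peg5 (a point): centre of the top of upright black peg 5: six round pegs, 18 mm diameter, stand 35 mm above the platter (top 75 mm above the counter) on a circle of radius 135 mm, every 60 degrees, fixed to the platter and turning with it
- jar_red: small closed jar, red lid, red jam: the one to bring to the front; 50 mm diameter, 58 mm tall, about 130 g; stands loose on the platter about 68 mm from the axis and rides round with it; origin at the centre of its underside
- jar_yellow: small closed jar, yellow lid, orange jam; 50 mm diameter, 58 mm tall, about 130 g; stands loose on the platter about 68 mm from the axis and rides round with it; origin at the centre of its underside
- jar_blue: small closed jar, blue lid, dark purple jam; 50 mm diameter, 58 mm tall, about 130 g; stands loose on the platter about 68 mm from the axis and rides round with it; origin at the centre of its underside
- jar_white: small closed jar, white lid, amber honey; 50 mm diameter, 58 mm tall, about 130 g; stands loose on the platter about 68 mm from the axis and rides round with it; origin at the centre of its underside
- sign: clear acrylic label stand with a blank card, 35 x 100 x 72 mm tall, loose on the counter; origin under its centre
- tumbler: steel cup, 72 mm diameter, 95 mm tall, loose on the counter; origin under its centre
- pastry: brown chocolate pastry, 75 x 55 x 38 mm, loose in the bread basket; origin under its centre
- roll: pale round roll, 72 mm diameter, 42 mm tall, loose in the bread basket; origin under its centre
- bowl: red-brown lacquer bowl, 110 mm across, 60 mm tall, loose on the dark tray; origin under its centre

How it is judged:
On the way:
1. the fingers push the carousel (contact force between the fingers and carousel above 0.2 N), for 0.1 s.
At the end, for the whole second after the job is handed in: The red-lidded jar's axis is within 15 mm of the line from the carousel's axis to the brass arrow, on the arrow's side; the platter is at rest (under 0.05 rad/s); all four jars stand upright and still on the platter; the sign, tumbler, pastry, roll and bowl are within 20 mm of where they began (y of jar_red in the frame of carousel between -0.015 and 0.015 m and x of jar_red in the frame of carousel below -0.04 m and velocity of joint platter between -0.05 and 0.05 rad/s and angle between each of jar_red, jar_yellow, jar_blue, jar_white's own z axis and vertical below 0.1 rad and horizontal distance between each of jar_red, jar_yellow, jar_blue, jar_white and carousel below 0.1 m and height (world z) of jar_red between 0.035 and 0.046 m and linear speed of each of jar_red, jar_yellow, jar_blue, jar_white below 0.02 m/s and height (world z) of jar_yellow between 0.035 and 0.046 m and height (world z) of jar_blue between 0.035 and 0.046 m and height (world z) of jar_white between 0.035 and 0.046 m and distance of each of sign, tumbler, pastry, roll, bowl from where it was at the start of the episode below 0.02 m); the robot touches nothing.
It fails at once if the robot touches a jar (contact force between any of the fingers, the arm and jar_red above 0.5 N or contact force between any of the fingers, the arm and jar_yellow above 0.5 N or contact force between any of the fingers, the arm and jar_blue above 0.5 N or contact force between any of the fingers, the arm and jar_white above 0.5 N).
It fails at once if a jar is lifted, tipped or knocked off the carousel (height (world z) of any of jar_red, jar_yellow, jar_blue, jar_white above 0.055 m or height (world z) of any of jar_red, jar_yellow, jar_blue, jar_white below 0.03 m or angle between any of jar_red, jar_yellow, jar_blue, jar_white's own z axis and vertical above 0.35 rad).
It fails at once if the carousel is spun too fast (over 3 rad/s) (velocity of joint platter above 3 rad/s or velocity of joint platter below -3 rad/s).
It fails at once if a bystander on the counter, in the basket or on the tray is moved over 20 mm (distance of any of sign, tumbler, pastry, roll, bowl from where it was at the start of the episode above 0.02 m).
It also fails if it takes over 48 s, if anything falls off the work surface, if the arm or the gripper's body presses on something with over 40 N, if the wrist force passes 120 N, or if a joint passes its speed limit or range.

## Working session

There is one attempt and no reset: what is moved stays moved. The work goes in short steps, Python scripts to look and compute and a tool call to move; the robot and the scene stay as the last step left them, time stands still between calls to the robot, and variables do not carry over. Pictures are saved under pics/ and viewed, at most 10 in all, crops included, and the job is handed in when it is done.

```bash
ls; mkdir -p pics
```

Run:
```python
from cell import robot
import cv2,numpy as np
for n in("top","side"):
    c=robot.capture(n); cv2.imwrite(f"pics/{n}0.png",c["color"]); print(n,c["intrinsics"].tolist(),np.round(c["extrinsics"],4).tolist())
s=robot.read_state();print(s["time"],s["eef_pos"],s["ee_rot"],s["width"])
```

```text
cell.py
pics
top [[457.07113052267397, 0.0, 253.17840652225357], [0.0, 457.07113052267397, 192.28485254179202], [0.0, 0.0, 1.0]] [[0.0255, -0.9752, 0.22, 0.1344], [-0.9997, -0.0244, 0.0076, 0.014], [-0.0021, -0.2201, -0.9755, 1.7378], [0.0, 0.0, 0.0, 1.0]]
side [[483.6673881923975, 0.0, 254.4309377776185], [0.0, 483.6673881923975, 194.60468232742866], [0.0, 0.0, 1.0]] [[-0.8461, -0.3537, 0.3988, -0.1462], [-0.5331, 0.5681, -0.6269, 1.013], [-0.0048, -0.743, -0.6692, 1.1303], [0.0, 0.0, 0.0, 1.0]]
0.1 [ 0.18051193 -0.623755    0.22575238] [-3.10866516e+00 -4.40962343e-01  3.14555146e-04] 0.09190331615165512
```

View pics/top0.png

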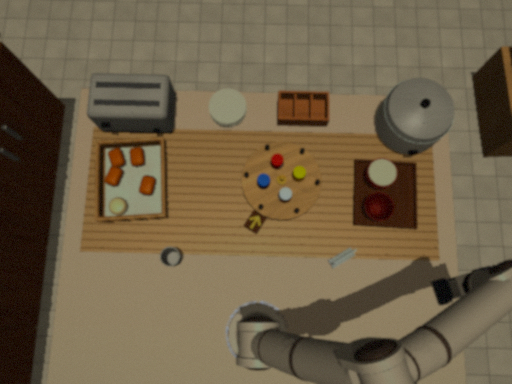

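View pics/side0.png

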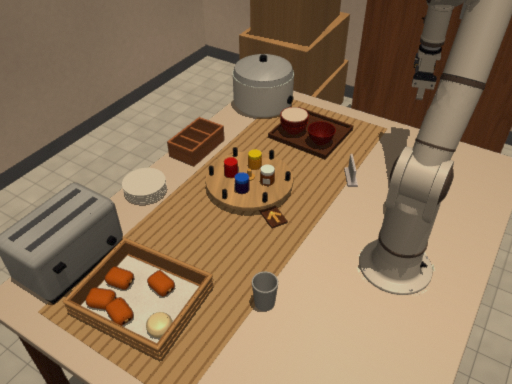

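The top view shows the carousel at about (281,181), the arrow at about (256,222) and the red lid at (277,160), so red is nearly opposite the front. The side view agrees: carousel at (250,180), arrow at (273,216). Next I measure all of these.

Create h.py:
```python
from cell import robot
import cv2,numpy as np
def ray(c,u,v):
    K,E=np.array(c["intrinsics"]),np.array(c["extrinsics"])
    d=E[:3,:3]@np.linalg.solve(K,[u,v,1]); return E[:3,3],d
def onz(c,u,v,z):
    o,d=ray(c,u,v); return (o+d*(z-o[2])/d[2])[:2]
def tri(r):
    A=sum(np.eye(3)-np.outer(d,d)/(d@d) for o,d in r); b=sum((np.eye(3)-np.outer(d,d)/(d@d))@o for o,d in r)
    return np.linalg.solve(A,b)
def blobs(m,amin,amax):
    n,l,s,c=cv2.connectedComponentsWithStats(m.astype(np.uint8)); return [(c[i],s[i,4]) for i in range(1,n) if amin<=s[i,4]<=amax]
def masks(c):
    h=cv2.cvtColor(c["color"],cv2.COLOR_BGR2HSV).astype(int);H,S,V=h[...,0],h[...,1],h[...,2]
    return dict(red=((H<5)|(H>174))&(S>180)&(V>110),yellow=(H>22)&(H<33)&(S>180)&(V>110),blue=(H>105)&(H<130)&(S>140)&(V>60),black=(V<45))
```

Run:
```python
from h import *
for n,box in(("top",(232,135,332,240)),("side",(195,140,305,235))):
    c=robot.capture(n);m=masks(c);x0,y0,x1,y1=box
    for k in m:
        print(n,k,[(np.round(p+[x0,y0],1).tolist(),int(a),np.round(onz(c,*(p+[x0,y0]),.075 if k=='black' else .098),3).tolist()) for p,a in blobs(m[k][y0:y1,x0:x1],4,400)])
    cv2.imwrite(f"pics/{n}z.png",cv2.resize(c["color"][y0:y1,x0:x1],None,fx=5.5,fy=5.5,interpolation=cv2.INTER_CUBIC))
```

```text
top red [([276.7, 159.6], 87, [0.631, -0.058])]
top yellow [([299.2, 171.5], 131, [0.588, -0.142]), ([255.0, 220.6], 57, [0.399, 0.017])]
top blue [([263.0, 180.4], 105, [0.55, -0.008])]
top black [([266.5, 147.0], 6, [0.688, -0.019]), ([301.6, 150.7], 7, [0.676, -0.153]), ([245.8, 174.2], 4, [0.578, 0.057]), ([316.8, 182.0], 6, [0.555, -0.21]), ([262.5, 186.8], 6, [0.531, -0.007]), ([260.4, 206.2], 5, [0.457, -0.001]), ([296.2, 210.0], 4, [0.446, -0.134])]
side red [([230.3, 161.6], 86, [0.63, -0.054])]
side yellow [([254.4, 153.7], 93, [0.584, -0.136])]
side blue [([241.3, 177.9], 123, [0.55, -0.001])]
side black [([291.6, 144.2], 70, [0.514, -0.283]), ([235.0, 151.7], 23, [0.666, -0.135]), ([271.0, 154.3], 23, [0.547, -0.19]), ([211.0, 170.5], 24, [0.676, -0.002]), ([287.4, 175.6], 29, [0.439, -0.117]), ([241.2, 187.7], 111, [0.538, 0.019]), ([224.2, 193.6], 26, [0.569, 0.073]), ([264.5, 197.1], 33, [0.449, 0.018]), ([266.5, 209.3], 20, [0.413, 0.063])]
```

View pics/topz.png

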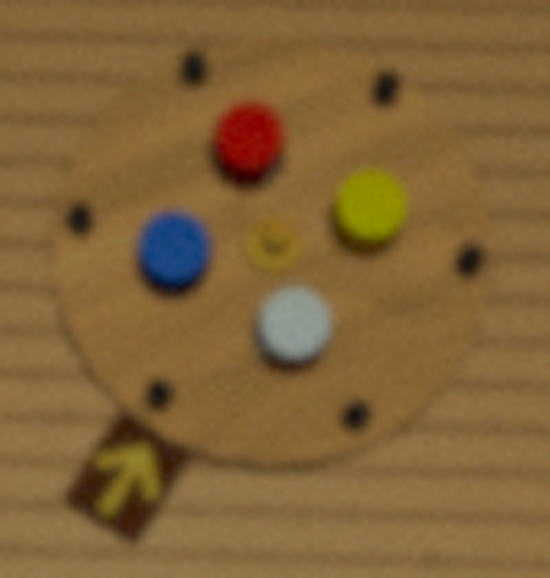

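View pics/sidez.png

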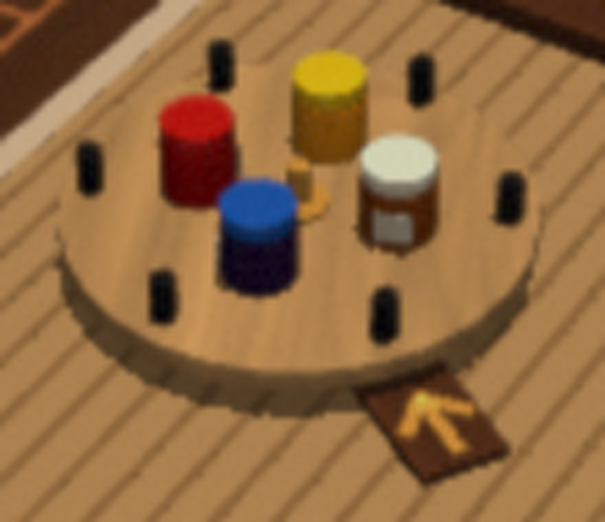

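The top crop shows six pegs at (193,70), (386,90), (470,260), (355,415), (158,395) and (80,218), with the arrow at (125,478) pointing to the axis. The side crop shows the same layout, with white between the axis and the front-right peg. Next I triangulate and fit.

Add to h.py:
```python
def arrow():
    pass
def measure(pegs=None):
    t=robot.capture("top");s=robot.capture("side");mt,ms=masks(t),masks(s)
    return t,s,mt,ms
def lid(t,s,mt,ms,k,bt=(232,135,332,205),bs=(195,140,305,205)):
    f=lambda c,m,b:ray(c,*(max(blobs(m[k][b[1]:b[3],b[0]:b[2]],4,400),key=lambda q:q[1])[0]+[b[0],b[1]]))
    return tri([f(t,mt,bt),f(s,ms,bs)])
```

Run:
```python
from h import *
t,s,mt,ms=measure()
for k in("red","yellow","blue"): print(k,np.round(lid(t,s,mt,ms,k),4))
P=[(193,70),(386,90),(470,260),(355,415),(158,395),(80,218)]
Sd=[(90,168),(220,66),(421,80),(511,198),(385,315),(163,297)]
T=[np.array(p)/5.5+[232,135]-.41 for p in P]; S=[np.array(p)/5.5+[195,140]-.41 for p in Sd]
X=np.array([tri([ray(t,*a),ray(s,*b)]) for a,b in zip(T,S)]);print(np.round(X,4))
c=X.mean(0);print("c",c, np.hypot(*(X-c)[:,:2].T), np.degrees(np.arctan2(*(X-c)[:,1::-1].T)))
# arrow: yellow blob in both
h=cv2.cvtColor(s["color"],cv2.COLOR_BGR2HSV).astype(int);m=(h[...,0]>12)&(h[...,0]<33)&(h[...,1]>120)&(h[...,2]>150)
b=(262,208,286,226);bl=max(blobs(m[b[1]:b[3],b[0]:b[2]],4,400),key=lambda q:q[1]);ps=bl[0]+[b[0],b[1]]
pt=np.array([255.,220.6])
A=tri([ray(t,*pt),ray(s,*ps)]);print("arrow",ps,bl[1],A,onz(t,*pt,.011),onz(s,*ps,.011))
for a in(A[:2],onz(t,*pt,.011),onz(s,*ps,.011)):
  d=a-c[:2];print(np.degrees(np.arctan2(d[1],d[0])),np.hypot(*d))
for k in("red","yellow","blue"):
  d=(lid(t,s,mt,ms,k)-c)[:2];print(k,np.degrees(np.arctan2(d[1],d[0])),np.hypot(*d))
wt=np.array((295,325))/5.5+[232,135]-.41;d=onz(t,*wt,.09)-c[:2];print("white",d,np.degrees(np.arctan2(d[1],d[0])))
sg=tri([ray(t,343,257),ray(s,351,170)]);print("sign",sg,"cup",onz(t,172,256,.095))
```

```text
red [ 0.6332 -0.0584  0.0938]
yellow [ 0.5891 -0.1433  0.0909]
blue [ 0.5536 -0.008   0.0912]
[[ 0.6922 -0.0205  0.0568]
 [ 0.682  -0.1555  0.0556]
 [ 0.5606 -0.2139  0.055 ]
 [ 0.4487 -0.1352  0.0579]
 [ 0.4597 -0.0011  0.0565]
 [ 0.5829  0.0555  0.0558]]
c [ 0.57100555 -0.0784548   0.05629728] [0.13430624 0.13517734 0.13585867 0.1347981  0.13556235 0.13445915] [  25.5675836   -34.7728831   -94.40198533 -155.12204813  145.20316126
   84.94534899]
arrow [273.55384615 215.15384615] 65 [0.41290736 0.01767007 0.01185855] [0.41314689 0.01770926] [0.41323011 0.01688284]
148.70008892498032 0.18502710571978317
148.65113737930875 0.18484286925481225
148.85704146075992 0.18434303946819394
red 17.892993748273813 0.06540779188004771
yellow -74.39839090562707 0.06733346832138634
blue 103.9042324021027 0.07259419981231689
white [-0.06733214 -0.01310885] -168.98293893322287
sign [ 0.28301899 -0.31133214  0.03186182] cup [0.26426502 0.31088172]
```

Everything checks out: peg circle 135 mm, arrow 185 mm at z = 11 mm, lids at about 92 mm. Front is at 148.7° and red at 17.9°, so the platter must turn +130.8°. I'll straddle the peg at −154.8° (0.449, −0.136) with partly open fingers and lead it round anticlockwise. The tool is already turned about right for that.

Emit:
{"name": "run_rows", "arguments": {"rows": {"tx":[0.2,0.2,0.2,0.39,0.39,0.39,0.39,0.39,0.39,0.39],"ty":[-0.2,-0.2,-0.2,-0.395,-0.395,-0.395,-0.395,-0.395,-0.395,-0.395],"tz":[0,0,0,0,0,0,0,0,0,0],"wx":[0,0,0,0,0,0,0,0,0,0],"wy":[0,0,0,0,0,0,0,0,0,0],"wz":[0,0,0,0,0,0,0,0,0,0],"aperture":[0.05,0.05,0.05,0.05,0.05,0.05,0.05,0.05,0.05,0.05]}}}

```text
time: 1.13
eef_pos: [0.3803, -0.2565, 0.227]
ee_rot: [3.109, 0.441, 0.0]
ft_force: [0.9, -0.0, 0.3]
width: 0.0499
grip_force: 0.0
```

Add to h.py:
```python
from scipy.spatial.transform import Rotation as R
C=np.array([.5710,-.0785])
def go(x,y,z):
    s=robot.read_state();Q=R.from_rotvec(s["ee_rot"]);M=Q.as_matrix()
    print("pos",np.round(s["eef_pos"],4),"yawy",np.degrees(np.arctan2(M[1,1],M[0,1])).round(1),"q",np.round(s["q"],2),"t",s["time"],"f",np.round(s["ft_force"],1),"w",s["width"])
    print("tool shift",np.round(M.T@(np.array([x,y,z])-s["eef_pos"]),4))
    return s,M
def arc(a0,a1,n,y1,z=.052,r=.135,n0=1):
    """rows leading TCP from angle a0 to a1 (deg) about C, with tool-y yaw to y1"""
    s,M=go(*(C+r*np.array([np.cos(np.radians(a0)),np.sin(np.radians(a0))])),z)
    y0=np.degrees(np.arctan2(M[1,1],M[0,1]))
    for i in range(1,n+1):
        a=np.radians(a0+(a1-a0)*i/n);p=np.array([*(C+r*np.array([np.cos(a),np.sin(a)])),z])
        d=M.T@(p-s["eef_pos"]);w=-np.radians((y1-y0)*i/n)
        print(*np.round(d,3),0,0,round(w,3),.05,sep=" ",end=";")
    print()
```

```bash
python3 -c "
from h import *
go(.4489,-.136,.052)"
```

```text
pos [ 0.3803 -0.2565  0.227 ] yawy -73.9 q [ 1.14  0.17 -0.67  2.01  0.13  1.   -0.87] t 1.1333 f [ 0.9 -0.   0.3] w 0.04988665549421167
tool shift [ 0.0994 -0.0968  0.1749]
```

Emit:
{"name": "run_rows", "arguments": {"rows": {"tx":[0.099,0.099,0.099,0.099,0.099,0.099],"ty":[-0.097,-0.097,-0.097,-0.097,-0.097,-0.097],"tz":[0,0,0,0,0,0],"wx":[0,0,0,0,0,0],"wy":[0,0,0,0,0,0],"wz":[0,0,0,0,0,0],"aperture":[0.05,0.05,0.05,0.05,0.05,0.05]}}}

```text
time: 1.63
eef_pos: [0.448, -0.1369, 0.2268]
ee_rot: [3.11, 0.445, -0.0]
ft_force: [-0.3, 0.4, -0.4]
width: 0.0503
grip_force: 0.0
```

```bash
python3 -c "
from h import *
go(.4489,-.136,.052)
for n,b in (('top',(232,135,332,240)),('side',(195,110,305,235))):
    c=robot.capture(n);x0,y0,x1,y1=b
    cv2.imwrite(f'pics/{n}a.png',cv2.resize(c['color'][y0-20:y1,x0:x1],None,fx=4,fy=4,interpolation=cv2.INTER_CUBIC))"
```

```text
pos [ 0.448  -0.1369  0.2268] yawy -73.7 q [ 0.92  0.21 -0.76  1.98  0.17  1.01 -1.2 ] t 1.6333 f [-0.3  0.4 -0.4] w 0.0502699067889198
tool shift [ 0.0011 -0.0006  0.1748]
```

View pics/sidea.png

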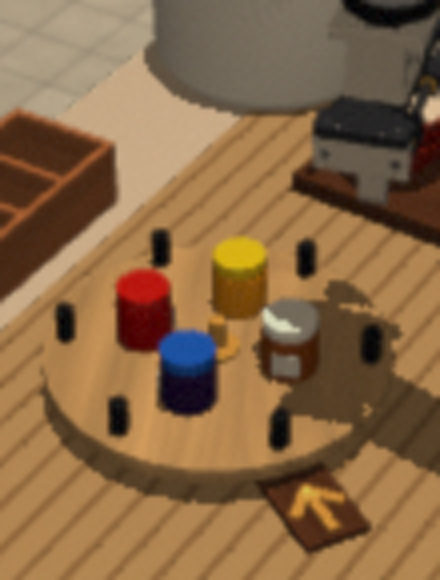

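The side crop shows the gripper hovering above the peg at (372,343), clear of the white jar at (290,340). I go down around the peg.

Emit:
{"name": "run_rows", "arguments": {"rows": {"tx":[0.001,0.001,0.001,0.001,0.001,0.001,0.001],"ty":[0,0,0,0,0,0,0],"tz":[0.04,0.08,0.12,0.14,0.16,0.175,0.175],"wx":[0,0,0,0,0,0,0],"wy":[0,0,0,0,0,0,0],"wz":[0,0,0,0,0,0,0],"aperture":[0.05,0.05,0.05,0.05,0.05,0.05,0.05]}}}

```text
time: 2.32
eef_pos: [0.4455, -0.1386, 0.0488]
ee_rot: [-3.109, -0.436, 0.009]
ft_force: [-1.0, -0.4, 0.1]
width: 0.0499
grip_force: 0.0
```

```bash
python3 -c "
from h import *
arc(-154.8,-110.8,10,-35)"
```

```text
pos [ 0.4455 -0.1386  0.0488] yawy -74.0 q [ 0.75  0.5  -0.6   2.12  0.46  0.66 -1.46] t 2.3167 f [-1.  -0.4  0.1] w 0.0499355505132956
tool shift [ 0.0039 -0.0016 -0.0032]
0.006 0.009 -0.003 0 0 -0.068 0.05;0.009 0.018 -0.003 0 0 -0.136 0.05;0.012 0.028 -0.003 0 0 -0.204 0.05;0.017 0.038 -0.003 0 0 -0.273 0.05;0.022 0.047 -0.003 0 0 -0.341 0.05;0.027 0.055 -0.003 0 0 -0.409 0.05;0.034 0.064 -0.004 0 0 -0.477 0.05;0.041 0.071 -0.004 0 0 -0.545 0.05;0.048 0.078 -0.004 0 0 -0.613 0.05;0.056 0.085 -0.004 0 0 -0.681 0.05;
```

Emit:
{"name": "run_rows", "arguments": {"rows": {"tx":[0.005,0.009,0.012,0.017,0.022,0.027,0.034,0.041,0.048,0.056],"ty":[0.009,0.018,0.028,0.038,0.047,0.055,0.064,0.071,0.078,0.085],"tz":[-0.003,-0.003,-0.003,-0.003,-0.003,-0.003,-0.004,-0.004,-0.004,-0.004],"wx":[0,0,0,0,0,0,0,0,0,0],"wy":[0,0,0,0,0,0,0,0,0,0],"wz":[-0.07,-0.14,-0.2,-0.27,-0.34,-0.41,-0.48,-0.55,-0.61,-0.68],"aperture":[0.05,0.05,0.05,0.05,0.05,0.05,0.05,0.05,0.05,0.05]}}}

```text
time: 3.15
eef_pos: [0.5255, -0.2053, 0.0565]
ee_rot: [2.785, 1.453, -0.002]
ft_force: [-1.3, 2.0, 0.1]
width: 0.05
grip_force: 0.8
```

```bash
python3 -c "
from h import *
arc(-110.8,-66.8,10,9)
t,s,mt,ms=measure();d=(lid(t,s,mt,ms,'red'))[:2]-C;print(np.degrees(np.arctan2(d[1],d[0])),np.hypot(*d))"
```

```text
pos [ 0.5255 -0.2053  0.0565] yawy -34.9 q [ 0.89  0.67 -0.74  1.88  0.6   0.83 -0.78] t 3.15 f [-1.3  2.   0.1] w 0.05001473799845059
tool shift [-0.0009 -0.0024  0.0045]
0.002 0.008 0.004 0 0 -0.077 0.05;0.006 0.017 0.004 0 0 -0.153 0.05;0.01 0.027 0.004 0 0 -0.23 0.05;0.015 0.036 0.004 0 0 -0.306 0.05;0.021 0.044 0.004 0 0 -0.383 0.05;0.027 0.052 0.004 0 0 -0.46 0.05;0.034 0.06 0.004 0 0 -0.536 0.05;0.042 0.067 0.004 0 0 -0.613 0.05;0.05 0.074 0.004 0 0 -0.689 0.05;0.059 0.079 0.004 0 0 -0.766 0.05;
56.850950006210965 0.06560073838959268
```

Working: red is at 57° and the peg trails the TCP by about 6°. Continuing.

Emit:
{"name": "run_rows", "arguments": {"rows": {"tx":[0.002,0.006,0.01,0.015,0.021,0.027,0.034,0.042,0.05,0.059],"ty":[0.008,0.017,0.027,0.036,0.044,0.052,0.06,0.067,0.074,0.079],"tz":[0.004,0.004,0.004,0.004,0.004,0.004,0.004,0.004,0.004,0.004],"wx":[0,0,0,0,0,0,0,0,0,0],"wy":[0,0,0,0,0,0,0,0,0,0],"wz":[-0.07,-0.15,-0.23,-0.3,-0.38,-0.46,-0.53,-0.61,-0.69,-0.76],"aperture":[0.05,0.05,0.05,0.05,0.05,0.05,0.05,0.05,0.05,0.05]}}}

```text
time: 4.08
eef_pos: [0.6238, -0.202, 0.0519]
ee_rot: [-2.048, -2.382, 0.004]
ft_force: [-0.5, -2.2, 0.1]
width: 0.0501
grip_force: 0.7
```

```bash
python3 -c "
from h import *
arc(-66.8,-22.8,10,55)
t,s,mt,ms=measure();d=(lid(t,s,mt,ms,'red'))[:2]-C;print(np.degrees(np.arctan2(d[1],d[0])),np.hypot(*d))"
```

```text
pos [ 0.6238 -0.202   0.0519] yawy 8.6 q [ 0.85  0.87 -0.87  1.64  0.76  1.01 -0.12] t 4.0833 f [-0.5 -2.2  0.1] w 0.05007257091381001
tool shift [-0.0007  0.0003 -0.0001]
0.002 0.01 -0.0 0 0 -0.081 0.05;0.006 0.02 -0.0 0 0 -0.162 0.05;0.011 0.029 -0.0 0 0 -0.243 0.05;0.016 0.038 -0.0 0 0 -0.324 0.05;0.022 0.047 -0.0 0 0 -0.405 0.05;0.028 0.055 -0.0 0 0 -0.486 0.05;0.035 0.062 -0.0 0 0 -0.566 0.05;0.043 0.069 -0.0 0 0 -0.647 0.05;0.051 0.076 -0.0 0 0 -0.728 0.05;0.06 0.082 -0.0 0 0 -0.809 0.05;
100.38352512788045 0.0681274166805188
```

Emit:
{"name": "run_rows", "arguments": {"rows": {"tx":[0.002,0.006,0.011,0.016,0.022,0.028,0.035,0.043,0.051,0.06],"ty":[0.01,0.02,0.029,0.038,0.047,0.055,0.062,0.069,0.076,0.081],"tz":[0,0,0,0,0,0,0,0,0,0],"wx":[0,0,0,0,0,0,0,0,0,0],"wy":[0,0,0,0,0,0,0,0,0,0],"wz":[-0.08,-0.16,-0.24,-0.32,-0.4,-0.48,-0.56,-0.64,-0.72,-0.8],"aperture":[0.05,0.05,0.05,0.05,0.05,0.05,0.05,0.05,0.05,0.05]}}}

```text
time: 5.02
eef_pos: [0.695, -0.1303, 0.0518]
ee_rot: [-0.96, -2.991, 0.003]
ft_force: [0.2, -1.6, -0.6]
width: 0.0499
grip_force: 0.6
```

```bash
python3 -c "
from h import *
t,s,mt,ms=measure();d=(lid(t,s,mt,ms,'red',(232,135,332,220),(195,140,305,215)))[:2]-C;r=np.degrees(np.arctan2(d[1],d[0]));print(r,np.hypot(*d))
arc(-22.8,-22.8+148.7-r,2,58)"
```

```text
143.0812329261395 0.06976459004935238
pos [ 0.6954 -0.1272  0.0521] yawy 54.5 q [ 0.74  1.   -1.    1.49  0.89  1.14  0.52] t 5.1167 f [0.5 0.2 0.4] w 0.050036804994468505
tool shift [-0.0021 -0.0029  0.0001]
-0.0 0.003 0.0 0 0 -0.031 0.05;0.001 0.01 0.0 0 0 -0.062 0.05;
```

Add to h.py:
```python
def red():
    t,s,mt,ms=measure();d=(lid(t,s,mt,ms,'red',(232,135,332,220),(195,140,305,215)))[:2]-C;r=np.degrees(np.arctan2(d[1],d[0]));print("red",r,np.hypot(*d),"off mm",68*np.sin(np.radians(r-148.7)))
    return r
```

```bash
python3 -c "
from h import *
r=red();arc(-21.4,-21.4+148.7-r,2,58)"
```

```text
red 144.0873002830843 0.0691795758566205 off mm -5.4685504979250705
pos [ 0.6953 -0.1293  0.052 ] yawy 54.2 q [ 0.74  1.   -0.99  1.49  0.89  1.14  0.52] t 5.2167 f [0.2 1.5 0.3] w 0.0501184488631109
tool shift [-0.0002  0.0021 -0.    ]
0.001 0.007 -0.0 0 0 -0.033 0.05;0.003 0.013 -0.0 0 0 -0.066 0.05;
```

Emit:
{"name": "run_rows", "arguments": {"rows": {"tx":[0.001,0.002,0.002,0.002],"ty":[0.006,0.011,0.011,0.011],"tz":[0,0,0,0],"wx":[0,0,0,0],"wy":[0,0,0,0],"wz":[-0.03,-0.06,-0.06,-0.06],"aperture":[0.05,0.05,0.05,0.05]}}}

```text
time: 5.55
eef_pos: [0.7008, -0.1179, 0.0519]
ee_rot: [0.868, 3.019, 0.001]
ft_force: [0.7, 0.4, 0.1]
width: 0.0499
grip_force: 0.0
```

```bash
python3 -c "
from h import *
r=red();go(.695,-.13,.2)"
```

```text
red 147.98790483942975 0.06896685534457785 off mm -0.8451097924086042
pos [ 0.7007 -0.1184  0.0518] yawy 57.9 q [ 0.72  1.01 -1.    1.48  0.9   1.15  0.57] t 5.65 f [ 0.3 -0.6 -0.4] w 0.04997028981340013
tool shift [-0.0014 -0.0128 -0.1482]
```

Red is within 1 mm. I ease the finger off the peg, then lift straight up.

Emit:
{"name": "run_rows", "arguments": {"rows": {"tx":[-0.001,-0.002,-0.002,-0.002,-0.002,-0.002,-0.002,-0.002,-0.002,-0.002],"ty":[-0.006,-0.013,-0.013,-0.013,-0.013,-0.013,-0.013,-0.013,-0.013,-0.013],"tz":[0,0,0,-0.03,-0.06,-0.1,-0.13,-0.15,-0.15,-0.15],"wx":[0,0,0,0,0,0,0,0,0,0],"wy":[0,0,0,0,0,0,0,0,0,0],"wz":[0,0,0,0,0,0,0,0,0,0],"aperture":[0.05,0.05,0.05,0.05,0.05,0.05,0.05,0.05,0.05,0.05]}}}

```text
time: 6.48
eef_pos: [0.6961, -0.1312, 0.2034]
ee_rot: [0.868, 3.016, -0.0]
ft_force: [-0.2, -0.1, -0.4]
width: 0.0498
grip_force: 0.0
```

```bash
python3 -c "
from h import *
r=red();go(.695,-.13,.2)
cv2.imwrite('pics/end.png',robot.capture('side')['color'])"
```

```text
red 147.95331849255888 0.06861389533003251 off mm -0.8861543685264669
pos [ 0.6946 -0.1314  0.2004] yawy 57.9 q [ 0.78  0.86 -1.11  1.4   0.77  1.35  0.66] t 6.5833 f [-0.1 -0.3 -0.5] w 0.04998670693801911
tool shift [0.0004 0.0014 0.0004]
```

View pics/end.png

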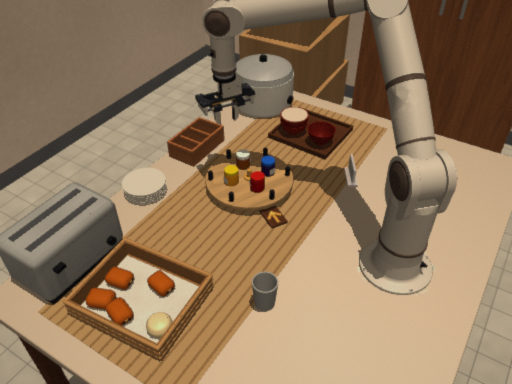

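The red jar (257,181) lines up with the arrow (273,215). All four jars are upright, the bystanders are unmoved and the gripper is clear.

```bash
python3 -c "
from cell import robot
print(robot.job_done())"
```

```text
the job is handed in; nothing more can be done
None
```

The red-lidded jar stands at the front, measured about 1 mm off the arrow line, with the platter at rest, all four jars upright and the arm clear; I handed the job in at about 6.6 s, and it returned no verdict.

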